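# Dress the edge of a steel pitting-stand plate with a file

## Robot

A 6-joint arm with a two-finger parallel gripper is mounted at the origin on the work surface. World frame = base frame: x ahead of the robot, y to its left, z up, the work surface at z = 0. Lengths are in mm, angles in rad, forces in N, time in s.
With the tool pointing down it reaches from about 350 to 975 mm from the base axis. Payload 7.1 kg.
Tool frame: the origin (TCP) lies on the front face of the gripper's body, between the roots of the fingers; the fingertips stand 80 mm ahead of it and the grasp point (between the pads) lies 61 mm ahead of it; z points along the fingers, y is the line along which they close (so a half turn about z gives the same grasp; the last joint's range is limited). The gripper opens to 88 mm and grips with 3 to 60 N. Pads are 20 mm wide; open, the fingers measure 115 mm over their backs; the gripper's body (75 mm by 178 mm) begins 61 mm behind the grasp point.
Start: joints at [1.083, 0.423, 1.63, -0, 1.089, -0.019], TCP at [282.353, 557.568, 302.675] pointing down, gripper open.
Joint ranges: [-3, 3], [-0.9, 2.11], [0.09, 2.58], [-1.31, 4.45], [0.11, 2.69], [-2.54, 2.54]. Speed limits (rad/s): [2.39, 2.39, 3.01, 3.14, 3.14, 3.14].

## Interface

Orientations are given as a rotation vector (axis times angle).
In Python, from workcell import readout, vision, close_job gives the robot as it stands.
- The arm moves only by the tool servo_tool, never from a script. Its argument "plan" is a list that holds one entry, the list of rows, each a list of 7 numbers: the gripper command: -1 is fully open, 1 is shut, values between are in proportion, then the shift along the world's x, y, z in units of 40 mm (1.0 is 40 mm), then the turn, a rotation vector about the world's x, y, z in units of 5 degrees (1.0 is 5 degrees). A call has 1 to 5 rows; each row shifts and turns the commanded pose from where the row before left it; what a row does not reach is not made up. A row lasts 1/12 s, in which the tool goes at most 41.7 mm and 7.16 degrees, less where a joint would pass 70% of its speed; a pose out of reach is approached as far as the arm can. A call is refused whole if a number of a shift passes 1 or a number of a turn 1, either way. A call with a gripper value outside its range is refused whole. The fingers move at their own pace and stop on an object; the grip force is fixed at half the most. Time passes only in rows, so rows that do not move let the fingers close. It gives the time, the measured TCP pose, the force, the opening and the grip force at its end, in the units of the state.
- readout.get_obs(): the state, without advancing time (a new reading comes with each control period).
- vision.get_image(name): name is "scene" or "side" or "wrist"; returns the picture (480x640x3 uint8, red, green, blue); there is no depth.
- vision.camera_params(name): a dict with "fx", "fy", "cx", "cy" (pixels), "D" ([k1, k2, p1, p2, k3] as OpenCV has them; the pictures are not rectified), "rvec" (rotation vector, rad) and "tvec" (3), from world to camera coordinates, as OpenCV has them; the wrist camera has in their place "hand_eye" (4x4, takes a point from camera to tool coordinates, whose origin is the TCP and whose axes are the flange's). Camera axes: x right, y down, z forward; pixel columns grow to the right and rows downward; lengths in mm; the calibration is good to about 2 mm. A picture is of the moment at which its call begins: read the wrist's pose just before it. camera_params takes no time and is no camera call.
- close_job(): hands the job in; it is judged then, once.
The state is a dict: "t": time; "qpos": joint angles; "qvel": joint speeds; "joint_torque": joint torques, N m; "ee_pos": TCP position; "orientation": TCP orientation; "ft_force": force on the tool from outside, world axes, zero at the start; "moment": the same for the moment, N m; "width": finger opening in mm; "grasp_force": force on a finger pad.
Only numpy, scipy, OpenCV 4.12 (cv2) and the standard library are available. Lean on these libraries where they do the work, as an engineer would, in place of code of your own. Each camera call takes 0.05 s, during which the arm holds its last target. There are 200 camera calls.

## Task

Take the flat file out of its wooden tray and dress the top edge of the steel plate held in the clamp with three full forward strokes (away from the robot), the file flat and square across the edge and sliding in steady contact from its front third to its rear third, pressed with about 10 N and never over 25 N. Lift the file clear for every return, never dragging it backwards on the plate. Then lay the file back flat in its tray, let go, and leave the basket, sticks and tube cup as they are.

Things in the scene. Friction and masses are not known exactly. Their poses are not given: they have to be found in the camera images.
- file_mid (a point): centre of the loose file, 22 mm above its flat underside (the working face). Dark steel blade 180 mm long (x), 24 wide (y), 6 thick; on the middle of its back a wooden grip block 50 mm long (x), 22 wide (y), its top 44 mm above the underside: pick it there from above. z up, both ends alike, about 0.25 kg. It starts lying flat in the tray.
- tray_in (a point): centre of the inner floor of the fixed shallow wooden tray that the file lies in: 220 x 75 mm outside, 208 x 63 mm inside, walls rising 11 mm above the floor, floor 5 mm above the table. x along its length; the file fits lengthwise only.
- vise_mark (a point): fixed point in the middle of the filing clamp, level with the tops of its two jaws (62 mm above the table). x: forward stroke direction, away from the robot; y: along the plate's edge. The upright steel plate over it is 6 mm thick (x), 60 mm wide (y); its level top edge is 28 to 40 mm above this point, set anew each time and not measured: find it by touch.
- vise: the filing clamp: steel bed 170 x 90 x 12 mm bolted to the table, origin under its centre, with the sprung carriage, jaws and plate on it. The jaws stand on rubber pads, so the plate yields about 1 mm downwards per 5 N of pressing and springs back.
- carriage (a joint): position (m) of the sprung carriage with jaws and plate: 0 at rest, + dragged forward along vise_mark's x, - backward; 1 mm per N, stops at 12 mm. Friction of the file (about 0.5 to 0.7) drags it: a good forward stroke reads +3 to +8 mm; a reading beyond -1.2 mm means the file was dragged back, a fault. Back at 0 about 0.3 s after the file is lifted.
- basket: bystander: round straw basket full of dark red haws, 150 mm across, 50 mm high, origin under its centre
- sticks: bystander: bundle of wooden sticks 150 x 50 x 30 mm, origin under its centre
- tubes: bystander: steel cup 66 mm across and 75 mm high holding coring tubes up to 123 mm high, origin under its centre

How it is judged (in metres and radians):
On the way, in this order (a step that is already met when the one before it is completed fails the run):
1. first stroke: the front part of the file (its centre 20 mm or more short of the plate) rests on the plate's edge with over 2 N (x of file_mid in the frame of vise_mark below -0.02 m and contact force between file and vise above 2 N and angle between file_mid's own z axis and vertical below 0.15 rad and angle between the x axis of file_mid and the x axis of vise_mark, either way round below 0.25 rad and z of file_mid in the frame of vise_mark above 0.045 m and y of file_mid in the frame of vise_mark between -0.03 and 0.03 m), for 0.05 s.
2. first stroke: pushing forward with over 3 N of contact as the file's centre passes the edge, file flat and square, carriage dragged forward over 1 mm (x of file_mid in the frame of vise_mark between -0.012 and 0.012 m and contact force between file and vise above 3 N and value of joint carriage above 0.001 m and angle between file_mid's own z axis and vertical below 0.15 rad and angle between the x axis of file_mid and the x axis of vise_mark, either way round below 0.25 rad and z of file_mid in the frame of vise_mark above 0.045 m and y of file_mid in the frame of vise_mark between -0.03 and 0.03 m), for 0.05 s.
3. first stroke: still in contact with over 3 N and the carriage forward over 1 mm when the file's centre is 20 mm or more past the edge (x of file_mid in the frame of vise_mark above 0.02 m and contact force between file and vise above 3 N and value of joint carriage above 0.001 m and angle between file_mid's own z axis and vertical below 0.15 rad and angle between the x axis of file_mid and the x axis of vise_mark, either way round below 0.25 rad and z of file_mid in the frame of vise_mark above 0.045 m and y of file_mid in the frame of vise_mark between -0.03 and 0.03 m), for 0.05 s.
4. second stroke: the front part of the file (its centre 20 mm or more short of the plate) rests on the plate's edge with over 2 N (all of step 1), for 0.05 s.
5. second stroke: pushing forward with over 3 N of contact as the file's centre passes the edge, file flat and square, carriage dragged forward over 1 mm (all of step 2), for 0.05 s.
6. second stroke: still in contact with over 3 N and the carriage forward over 1 mm when the file's centre is 20 mm or more past the edge (all of step 3), for 0.05 s.
7. third stroke: the front part of the file (its centre 20 mm or more short of the plate) rests on the plate's edge with over 2 N (all of step 4), for 0.05 s.
8. third stroke: pushing forward with over 3 N of contact as the file's centre passes the edge, file flat and square, carriage dragged forward over 1 mm (all of step 5), for 0.05 s.
9. third stroke: still in contact with over 3 N and the carriage forward over 1 mm when the file's centre is 20 mm or more past the edge (all of step 6), for 0.05 s.
10. after the third stroke: the file is clear of the plate and the carriage has sprung back (contact force between file and vise below 0.1 N and value of joint carriage below 0.0007 m), for 0.1 s.
At the end, for the whole second after the job is handed in: the file lies flat on the tray's floor (its middle within 20 mm lengthwise and 25 mm sideways of the tray's centre, underside on the floor within 3 mm, level within 0.06 rad), at rest and released, and the clamp's carriage is back at rest within 1 mm of 0 (x of file_mid in the frame of tray_in between -0.02 and 0.02 m and y of file_mid in the frame of tray_in between -0.025 and 0.025 m and z of file_mid in the frame of tray_in between 0.019 and 0.025 m and angle between file_mid's own z axis and vertical below 0.06 rad and linear speed of file below 0.01 m/s and value of joint carriage between -0.001 and 0.001 m); the robot touches nothing.
It fails at once if the file presses on the clamp or plate with more than 25 N (contact force between file and vise above 25 N).
It fails at once if the plate and carriage are dragged backward by more than 1.2 mm (value of joint carriage below -0.0012 m).
It fails at once if the basket, the sticks or the tube cup is moved more than 15 mm (distance of any of basket, sticks, tubes from where it was at the start of the episode above 0.015 m).
It also fails if it takes over 72 s, if anything falls off the work surface, if the arm or the gripper's body presses on something with over 40 N, if the wrist force passes 120 N, or if a joint passes its speed limit or range.

## Working session

There is one attempt and no reset: what is moved stays moved. The work goes in short steps, Python scripts to look and compute and a tool call to move; the robot and the scene stay as the last step left them, time stands still between calls to the robot, and variables do not carry over. Pictures are saved under pics/ and viewed, at most 10 in all, crops included, and the job is handed in when it is done.

Besides the shell and the picture viewer there is one more tool, called after ">>>" by a JSON object that holds its "method" and its "body", one argument or row to a line. servo_tool: Moves the arm, as the interface text tells. Its arguments: {"type":"object","properties":{"plan":{"type":"array"}},"required":["plan"]}

```bash
mkdir -p pics
python3 - <<'E'
from workcell import readout, vision
import cv2
o=readout.get_obs();print({k:o[k] for k in('t','ee_pos','orientation','ft_force','width')})
for n in("scene","side"):
    cv2.imwrite(f"pics/{n}0.png",vision.get_image(n)[:,:,::-1]);print(vision.camera_params(n))
print(vision.camera_params("wrist"))
E
```

```text
{'t': 0.0, 'ee_pos': array([282.16034706, 557.20862162, 301.9205727 ]), 'orientation': array([-7.29539885e-01, -3.05534540e+00,  2.30450379e-03]), 'ft_force': array([-0.15015211, -0.47984767, -0.7286051 ]), 'width': 87.56330300948133}
{'fx': 528.4145835078666, 'fy': 528.4145835078666, 'cx': 312.08704674418277, 'cy': 237.65505974700363, 'D': array([-0.14834779,  0.        ,  0.        ,  0.        ,  0.        ]), 'rvec': array([ 1.13083973,  2.31262527, -1.04798127]), 'tvec': array([ 380.02036186, -264.5861282 , 1852.65526068])}
{'fx': 620.9591312409412, 'fy': 620.9591312409412, 'cx': 321.0153600811061, 'cy': 245.03991163998734, 'D': array([-0.10112623,  0.        ,  0.        ,  0.        ,  0.        ]), 'rvec': array([ 2.44608585, -0.08177139,  0.0308983 ]), 'tvec': array([-599.94304699,   85.79916907, 1687.16249314])}
{'fx': 397.41504672976504, 'fy': 397.41504672976504, 'cx': 325.8936750132775, 'cy': 239.3125205614539, 'D': array([-0.05772917,  0.        ,  0.        ,  0.        ,  0.        ]), 'hand_eye': array([[ 1.99725318e-04, -9.69502435e-01, -2.45081597e-01,
         6.68445683e+01],
       [ 9.99999974e-01,  1.67144525e-04,  1.53737730e-04,
        -1.16970954e-02],
       [-1.08085057e-04, -2.45081621e-01,  9.69502443e-01,
        -8.18552468e+01],
       [ 0.00000000e+00,  0.00000000e+00,  0.00000000e+00,
         1.00000000e+00]])}
```

View pics/scene0.png

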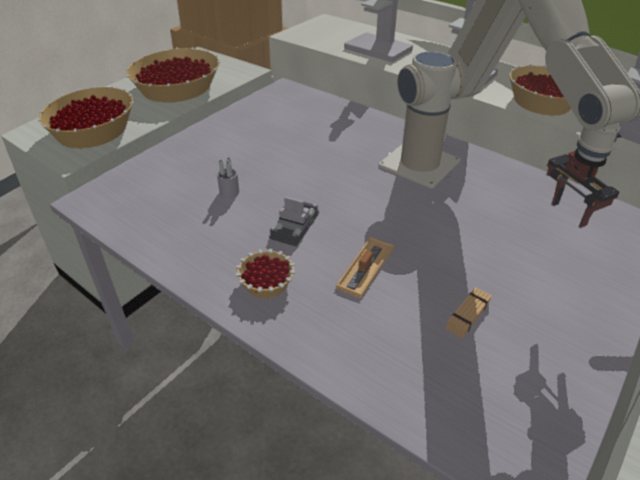

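View pics/side0.png

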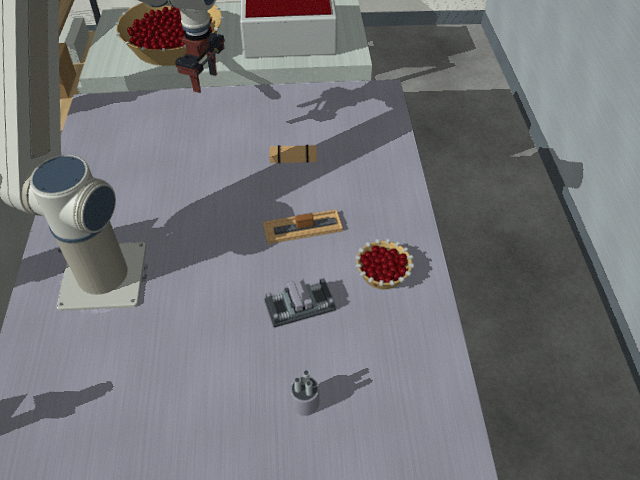

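The scene shows the tray at about (365,268) and the clamp at (295,222). In the side view the tray corners are about (264,228),(340,210),(347,228),(268,243), the clamp bed is centred near (300,302), and the basket, cup and sticks are at (385,262), (305,395) and (293,154).

```bash
cat > h.py <<'E'
import numpy as np, cv2
from scipy.spatial.transform import Rotation as R
from workcell import readout, vision
def cam(n,o=None):
    p=vision.camera_params(n);K=np.array([[p['fx'],0,p['cx']],[0,p['fy'],p['cy']],[0,0,1]])
    if 'rvec' in p:
        Rw=R.from_rotvec(p['rvec']).as_matrix().T; c=-Rw@p['tvec']
    else:
        T=p['hand_eye'];Rt=R.from_rotvec(o['orientation']).as_matrix()
        Rw=Rt@T[:3,:3];c=Rt@T[:3,3]+o['ee_pos']
    return K,p['D'],Rw,c
def cast(C,px,z):
    K,D,Rw,c=C
    u=cv2.undistortPoints(np.array(px,float).reshape(-1,1,2),K,D)[:,0]
    d=np.c_[u,np.ones(len(u))]@Rw.T
    return c+d*((z-c[2])/d[:,2])[:,None]
E
python3 - <<'E'
from h import *
np.set_printoptions(precision=1,suppress=True)
C=cam("side")
print(cast(C,[(264,225),(340,209),(347,228),(268,243)],16))
print("grip",cast(C,[(305,221)],44))
print("bed",cast(C,[(265,298),(333,282),(336,310),(273,325)],8))
print("basket cup sticks",cast(C,[(385,270),(306,408),(293,157)],0))
C=cam("scene")
print("scene grip",cast(C,[(367,257)],44))
print(R.from_rotvec(readout.get_obs()['orientation']).as_matrix())
E
```

```text
[[446.4 144.1  16. ]
 [670.2 192.3  16. ]
 [683.8 116.8  16. ]
 [457.1  75.6  16. ]]
grip [[564.3 126.5  44. ]]
bed [[ 446.3 -106.3    8. ]
 [ 629.1  -66.     8. ]
 [ 629.7 -156.4    8. ]
 [ 465.7 -191.5    8. ]]
basket cup sticks [[ 775.4  -29.     0. ]
 [ 537.8 -420.9    0. ]
 [ 540.9  445.7    0. ]]
scene grip [[560.  143.1  44. ]]
[[-0.9  0.5 -0. ]
 [ 0.5  0.9 -0. ]
 [ 0.  -0.  -1. ]]
```

>>> {"method": "servo_tool", "body": {
  "plan": [
    [[-1,0.45,-0.92,0,0,0,0.8],[-1,0.45,-0.92,0,0,0,0.8],[-1,0.45,-0.92,0,0,0,0.8],[-1,0.45,-0.92,0,0,0,0.8],[-1,0.45,-0.92,0,0,0,0.8]]
  ]
}}

```text
t: 0.52
ee_pos: [372.5, 371.8, 302.4]
orientation: [-0.181, -3.136, 0.001]
ft_force: [1.4, 0.1, 0.0]
width: 87.7
grasp_force: 0.0
```

>>> {"method": "servo_tool", "body": {
  "plan": [
    [[-1,0.45,-0.92,0,0,0,0.8],[-1,0.45,-0.92,0,0,0,0.8],[-1,0.45,-0.92,0,0,0,0.8],[-1,0.45,-0.92,0,0,0,0.8],[-1,0.45,-0.92,0,0,0,0.6]]
  ]
}}

```text
t: 0.93
ee_pos: [462.6, 187.6, 302.6]
orientation: [0.338, -3.123, 0.0]
ft_force: [1.4, 0.3, -0.2]
width: 87.6
grasp_force: 0.0
```

>>> {"method": "servo_tool", "body": {
  "plan": [
    [[-1,0.45,-0.92,0,0,0,0],[-1,0.45,-0.92,0,0,0,0],[-1,0.45,-0.92,0,0,0,0],[-1,0.45,-0.92,0,0,0,0],[-1,0,0,0,0,0,0]]
  ]
}}

```text
t: 1.35
ee_pos: [536.9, 37.0, 302.7]
orientation: [-0.325, 3.123, -0.003]
ft_force: [-0.0, -0.7, 0.3]
width: 87.9
grasp_force: 0.0
```

Run:
```python
from h import *
o=readout.get_obs();print(o['t'],o['ee_pos'],o['orientation'],o['qvel'].round(3),o['qpos'].round(2),o['ft_force'])
im=vision.get_image("wrist");cv2.imwrite("pics/w1.png",im[:,:,::-1])
np.savez("pics/w1.npz",ee_pos=o['ee_pos'],orientation=o['orientation'])
```

```text
1.35 [536.88355094  37.01510166 302.73720512] [-3.24739126e-01  3.12299461e+00 -2.80100914e-03] [ 0.085 -0.02   0.048  0.043  0.01   0.103] [ 0.05  0.3   1.82 -0.    1.02 -1.73] [-0.00802092 -0.68263029  0.28476848]
```

View pics/w1.png

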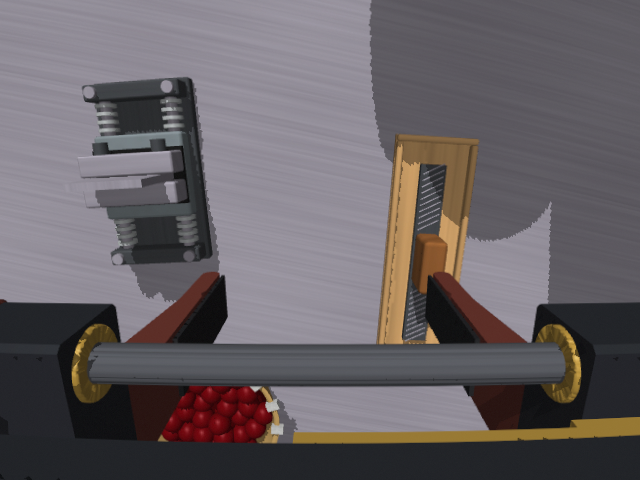

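Run:
```python
import cv2,numpy as np
im=cv2.imread("pics/w1.png")
a=im[70:280,60:240];b=im[125:350,370:500]
a=cv2.resize(a,None,fx=2.5,fy=2.5,interpolation=2);b=cv2.resize(b,None,fx=2.5,fy=2.5,interpolation=2)
c=np.zeros((600,800,3),np.uint8);c[:525,:450]=a;c[:562,460:785]=b
cv2.imwrite("pics/c1.png",c)
```

```text
(no output)
```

View pics/c1.png

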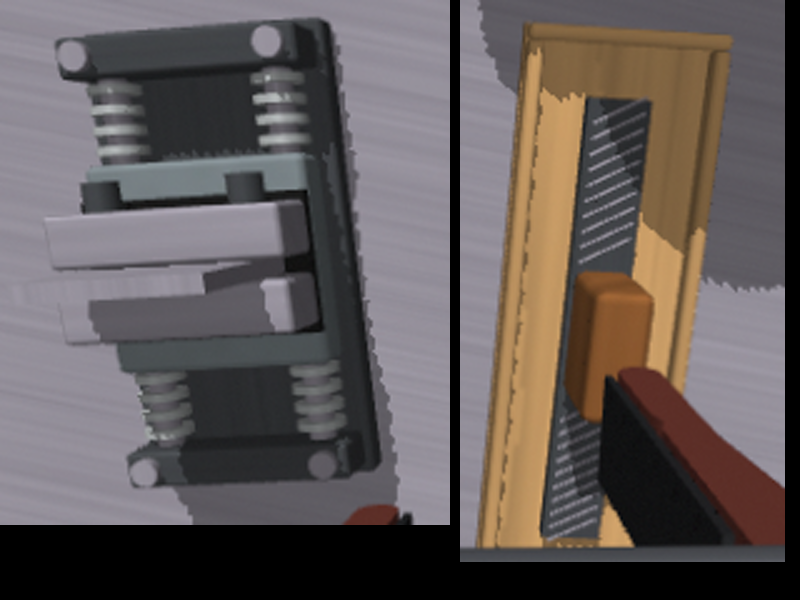

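Clamp crop: plate top edge runs (12,293) to (205,283) and bed right edge (328,20) to (380,468). File crop: blade corners (586,97),(651,100),(542,538),(598,540), with the file roughly aligned and slightly skewed in the tray.

Run:
```python
from h import *
np.set_printoptions(precision=1,suppress=True)
C=cam("wrist",np.load("pics/w1.npz"))
L=lambda p:np.array(p)/2.5+[60,70]
Q=lambda p:(np.array(p)-[460,0])/2.5+[370,125]
ang=lambda a,b:np.arctan2(*(b-a)[1::-1])
f=cast(C,Q([(586,97),(651,100),(542,538),(598,540)]),11)
print("blade",f,f.mean(0),ang(f[0],f[2]),ang(f[1],f[3]))
t=cast(C,Q([(527,30),(730,40),(483,545)]),16);print("tray",t,ang(t[0],t[2]),ang(t[1],t[0]))
p=cast(C,L([(12,293),(205,283)]),96);print("plate",p,p.mean(0),ang(p[0],p[1])-np.pi/2)
j=cast(C,L([(45,218),(278,205),(285,255),(52,270)]),62);print("jaw",j)
b=cast(C,L([(328,20),(380,468)]),12);print("bed R",b,b.mean(0),ang(*b))
```

```text
blade [[475.5 113.5  11. ]
 [471.4 137.6  11. ]
 [654.2 143.3  11. ]
 [650.4 166.6  11. ]] [562.9 140.3  11. ] 0.16534390547731398 0.16057121234138766
tray [[456.8  85.2  16. ]
 [444.3 158.7  16. ]
 [659.8 118.7  16. ]] 0.163264976579706 -1.4027177571415912
plate [[ 544.2 -160.5   96. ]
 [ 529.6 -102.6   96. ]] [ 536.9 -131.5   96. ] 0.24771767954283286
jaw [[ 525.8 -172.5   62. ]
 [ 506.6  -96.5   62. ]
 [ 522.1  -92.3   62. ]
 [ 542.4 -169.    62. ]]
bed R [[ 443.9 -105.5   12. ]
 [ 605.1  -63.5   12. ]] [524.5 -84.5  12. ] 0.2548802631358787
```

>>> {"method": "servo_tool", "body": {
  "plan": [
    [[-1,0.13,0.52,-0.8,0,0,-0.1],[-1,0.13,0.52,-0.8,0,0,-0.1],[-1,0.13,0.52,-0.8,0,0,-0.1],[-1,0.13,0.52,-0.8,0,0,-0.1],[-1,0.13,0.5,-0.8,0,0,-0.1]]
  ]
}}

```text
t: 1.82
ee_pos: [559.6, 147.4, 141.2]
orientation: [0.264, -3.13, -0.0]
ft_force: [1.3, 0.4, 0.3]
width: 87.7
grasp_force: 0.0
```

>>> {"method": "servo_tool", "body": {
  "plan": [
    [[-1,0,0,-0.5,0,0,0],[-1,0,0,-0.3,0,0,0],[-1,0,0,0,0,0,0]]
  ]
}}

```text
t: 2.07
ee_pos: [558.1, 146.1, 108.0]
orientation: [0.266, -3.125, 0.001]
ft_force: [-0.4, -0.6, 0.5]
width: 87.4
grasp_force: 0.0
```

Run:
```python
from h import *
o=readout.get_obs();print(o['t'],o['ee_pos'],o['orientation'],o['ft_force'])
im=vision.get_image("wrist");cv2.imwrite("pics/w2.png",im[:,:,::-1])
```

```text
2.0667 [558.10196041 146.06146694 107.97224656] [ 2.65806114e-01 -3.12482952e+00  1.22461602e-03] [-0.35326495 -0.59741886  0.54099261]
```

View pics/w2.png

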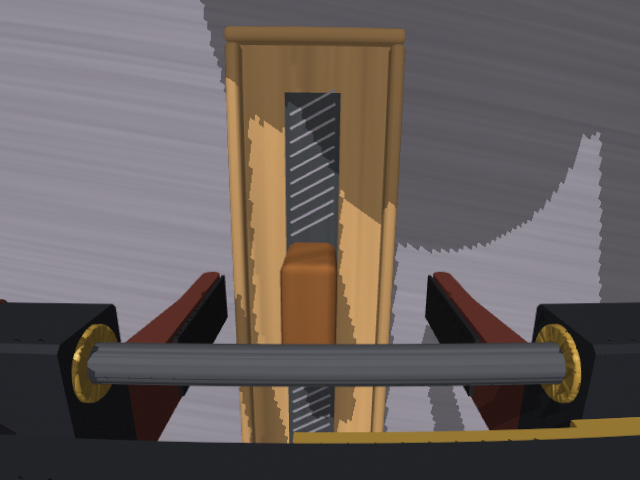

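The file is lined up square under the gripper, with its centreline at column 312 against tool centre 326, so it lies about 6 mm towards -y.

>>> {"method": "servo_tool", "body": {
  "plan": [
    [[-1,0.12,-0.15,-0.17,0,0,0],[-1,0,0,0,0,0,0],[1,0,0,0,0,0,0],[1,0,0,0,0,0,0],[1,0,0,0,0,0,0]]
  ]
}}

```text
t: 2.53
ee_pos: [565.6, 139.3, 104.8]
orientation: [-0.263, 3.129, 0.0]
ft_force: [-0.1, 0.5, 0.4]
width: 71.3
grasp_force: 0.0
```

>>> {"method": "servo_tool", "body": {
  "plan": [
    [[1,0,0,0,0,0,0],[1,0,0,0,0,0,0],[1,0,0,0,0,0,0],[1,0,0,0,0,0,0],[1,0,0,0,0,0,0]]
  ]
}}

```text
t: 2.95
ee_pos: [565.1, 139.6, 103.9]
orientation: [0.264, -3.13, 0.0]
ft_force: [0.5, -0.2, -0.1]
width: 38.0
grasp_force: 0.0
```

>>> {"method": "servo_tool", "body": {
  "plan": [
    [[1,0,0,-0.05,0,0,0],[1,0,0,0,0,0,0],[1,0,0,0,0,0,0],[1,0,0,0,0,0,0],[1,0,0,0,0,0,0]]
  ]
}}

```text
t: 3.37
ee_pos: [564.9, 139.5, 101.6]
orientation: [0.264, -3.13, 0.0]
ft_force: [-0.4, 1.0, -2.5]
width: 22.0
grasp_force: 30.0
```

>>> {"method": "servo_tool", "body": {
  "plan": [
    [[1,0,0,0,0,0,0],[1,0,0,0,0,0,0]]
  ]
}}

```text
t: 3.53
ee_pos: [565.0, 139.5, 101.7]
orientation: [0.264, -3.13, 0.0]
ft_force: [-0.1, 0.1, -2.8]
width: 21.8
grasp_force: 30.0
```

>>> {"method": "servo_tool", "body": {
  "plan": [
    [[1,0,0,0.4,0,0,0],[1,0,0,0.8,0,0,0],[1,0,0,0.9,0,0,0],[1,0,0,0.8,0,0,0],[1,-0.1,-0.4,0,0,0,0.2]]
  ]
}}

```text
t: 3.95
ee_pos: [564.9, 125.7, 224.3]
orientation: [-0.292, 3.116, 0.003]
ft_force: [1.3, -0.1, -2.5]
width: 21.7
grasp_force: 30.0
```

>>> {"method": "servo_tool", "body": {
  "plan": [
    [[1,-0.24,-0.9,0,0,0,0.2],[1,-0.24,-0.9,0,0,0,0.2],[1,-0.24,-0.9,0,0,0,0.2],[1,-0.24,-0.9,0,0,0,0.14],[1,-0.24,-0.9,0,0,0,0]]
  ]
}}

```text
t: 4.37
ee_pos: [512.2, -57.8, 217.9]
orientation: [0.394, -3.117, 0.0]
ft_force: [0.1, -0.8, -3.8]
width: 21.5
grasp_force: 30.0
```

>>> {"method": "servo_tool", "body": {
  "plan": [
    [[1,-0.24,-0.9,0,0,0,0],[1,-0.24,-0.9,0,0,0,0],[1,-0.1,-0.35,0,0,0,0],[1,0,0,0,0,0,0],[1,0,0,0,0,0,0]]
  ]
}}

```text
t: 4.78
ee_pos: [489.6, -143.0, 217.8]
orientation: [0.388, -3.117, -0.0]
ft_force: [-0.6, -0.2, -2.7]
width: 21.7
grasp_force: 30.0
```

Run:
```python
from h import *
o=readout.get_obs();print(o['t'],o['ee_pos'],o['orientation'],o['ft_force'],o['moment'],o['width'])
im=vision.get_image("wrist");cv2.imwrite("pics/w3.png",im[:,:,::-1])
np.savez("pics/w3.npz",ee_pos=o['ee_pos'],orientation=o['orientation'])
```

```text
4.7833 [ 489.62220695 -143.00225221  217.84965423] [ 3.88248176e-01 -3.11744899e+00 -4.86081610e-04] [-0.60331045 -0.2081788  -2.68194087] [ 0.05321941 -0.09111345  0.00334849] 21.67626654100172
```

View pics/w3.png

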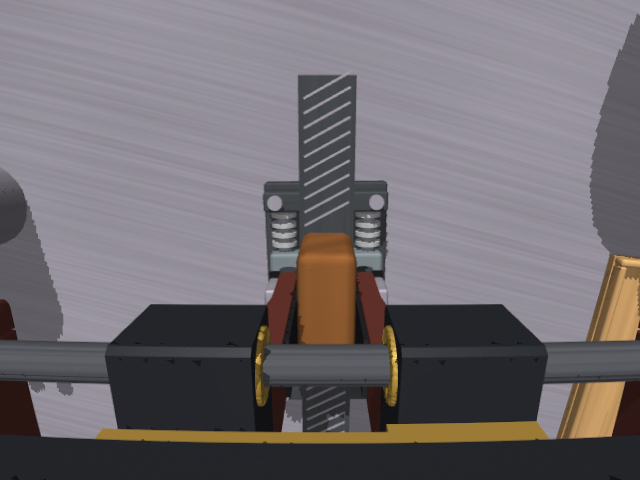

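The held file is straight and centred on the clamp (posts at 274/377, file at 327). Now feeling for the plate.

>>> {"method": "servo_tool", "body": {
  "plan": [
    [[1,0.1,0.02,-0.22,0,0,0],[1,0.1,0.03,-0.2,0,0,0],[1,0,0,0,0,0,0],[1,0,0,0,0,0,0]]
  ]
}}

```text
t: 5.17
ee_pos: [498.0, -139.3, 200.0]
orientation: [0.395, -3.115, -0.001]
ft_force: [-0.9, 0.9, -3.2]
width: 21.9
grasp_force: 30.0
```

>>> {"method": "servo_tool", "body": {
  "plan": [
    [[1,0,0,-0.03,0,0,0],[1,0,0,-0.03,0,0,0],[1,0,0,0,0,0,0]]
  ]
}}

```text
t: 5.42
ee_pos: [497.9, -140.2, 198.5]
orientation: [0.393, -3.117, -0.0]
ft_force: [0.5, 0.2, -2.8]
width: 21.7
grasp_force: 30.0
```

>>> {"method": "servo_tool", "body": {
  "plan": [
    [[1,0,0,-0.03,0,0,0],[1,0,0,-0.03,0,0,0],[1,0,0,0,0,0,0]]
  ]
}}

```text
t: 5.67
ee_pos: [497.8, -140.5, 196.2]
orientation: [0.392, -3.117, -0.0]
ft_force: [-0.2, -0.7, -2.9]
width: 21.7
grasp_force: 30.0
```

>>> {"method": "servo_tool", "body": {
  "plan": [
    [[1,0,0,-0.03,0,0,0],[1,0,0,-0.03,0,0,0],[1,0,0,0,0,0,0]]
  ]
}}

```text
t: 5.92
ee_pos: [498.3, -140.5, 194.1]
orientation: [-0.392, 3.116, -0.0]
ft_force: [-0.9, 0.8, 2.2]
width: 21.9
grasp_force: 30.0
```

>>> {"method": "servo_tool", "body": {
  "plan": [
    [[1,0.1,0.025,-0.01,0,0,0],[1,0.14,0.036,-0.01,0,0,0],[1,0.14,0.036,0,0,0,0]]
  ]
}}

```text
t: 6.17
ee_pos: [513.1, -136.7, 193.4]
orientation: [0.392, -3.116, 0.0]
ft_force: [-4.6, -1.0, 6.3]
width: 21.8
grasp_force: 30.0
```

>>> {"method": "servo_tool", "body": {
  "plan": [
    [[1,0.14,0.036,0,0,0,0],[1,0.14,0.036,0,0,0,0],[1,0.14,0.036,0,0,0,0],[1,0.14,0.036,0,0,0,0]]
  ]
}}

```text
t: 6.5
ee_pos: [535.6, -130.8, 193.4]
orientation: [0.392, -3.116, 0.0]
ft_force: [-4.5, -1.7, 7.4]
width: 22.1
grasp_force: 30.0
```

>>> {"method": "servo_tool", "body": {
  "plan": [
    [[1,0.14,0.036,0,0,0,0],[1,0.14,0.036,0,0,0,0],[1,0.14,0.036,0.005,0,0,0],[1,0.14,0.036,0.005,0,0,0]]
  ]
}}

```text
t: 6.83
ee_pos: [558.0, -125.0, 193.7]
orientation: [0.392, -3.115, 0.0]
ft_force: [-3.7, -1.0, 4.9]
width: 21.5
grasp_force: 30.0
```

>>> {"method": "servo_tool", "body": {
  "plan": [
    [[1,0.14,0.036,0,0,0,0],[1,0.14,0.036,0,0,0,0],[1,0.1,0.025,0,0,0,0]]
  ]
}}

```text
t: 7.08
ee_pos: [573.6, -121.0, 193.5]
orientation: [0.392, -3.116, 0.0]
ft_force: [-5.0, -0.8, 4.6]
width: 21.8
grasp_force: 30.0
```

>>> {"method": "servo_tool", "body": {
  "plan": [
    [[1,0.03,0.008,0.2,0,0,0],[1,0,0,0.3,0,0,0],[1,0,0,0,0,0,0],[1,-0.3,-0.08,0,0,0,0],[1,-0.7,-0.18,0,0,0,0]]
  ]
}}

```text
t: 7.5
ee_pos: [536.2, -131.2, 214.1]
orientation: [-0.394, 3.113, -0.002]
ft_force: [-0.2, -0.6, -2.3]
width: 21.8
grasp_force: 30.0
```

Run:
```python
from h import *
o=readout.get_obs();print(o['t'],o['ee_pos'],o['ft_force'])
im=vision.get_image("wrist");s=vision.get_image("side")
c=np.zeros((600,640,3),np.uint8);c[:480,:]=im
cv2.imwrite("pics/w4.png",cv2.cvtColor(im,cv2.COLOR_RGB2BGR))
C=cv2.resize(s[230:380,220:420],None,fx=4,fy=4,interpolation=2);cv2.imwrite("pics/s4.png",C[:,:,::-1])
```

```text
7.5 [ 536.22941494 -131.18992279  214.09925759] [-0.19327187 -0.632599   -2.33056419]
```

View pics/s4.png

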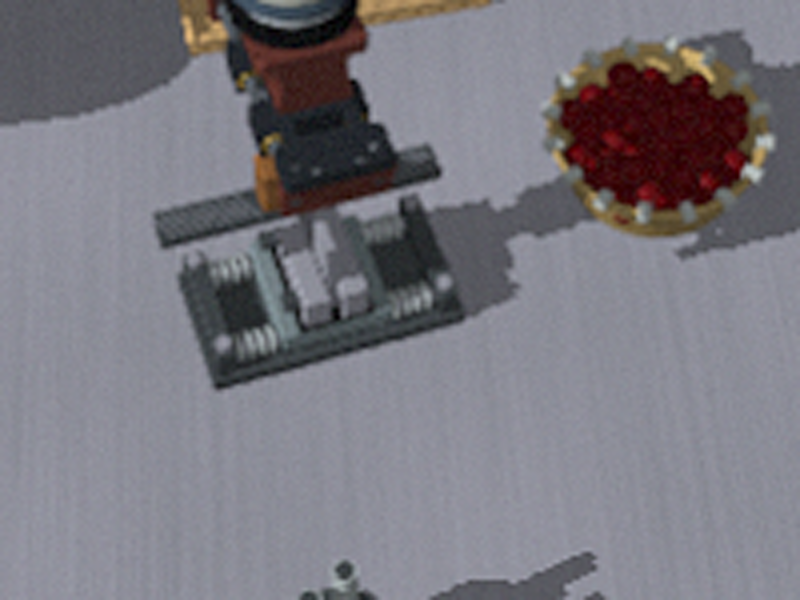

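The file is still square and level in the grip and the clamp is centred. Returning for stroke two.

>>> {"method": "servo_tool", "body": {
  "plan": [
    [[1,-0.61,-0.15,0,0,0,0],[1,-0.3,-0.08,0,0,0,0],[1,0,0,-0.2,0,0,0],[1,0,0,-0.2,0,0,0],[1,0,0,0,0,0,0]]
  ]
}}

```text
t: 8.02
ee_pos: [497.7, -140.3, 196.0]
orientation: [0.391, -3.116, -0.001]
ft_force: [0.1, 0.3, -3.3]
width: 22.1
grasp_force: 30.0
```

>>> {"method": "servo_tool", "body": {
  "plan": [
    [[1,0,0,-0.04,0,0,0],[1,0,0,-0.03,0,0,0],[1,0,0,-0.02,0,0,0],[1,0,0,0,0,0,0],[1,0,0,0,0,0,0]]
  ]
}}

```text
t: 8.43
ee_pos: [498.5, -140.4, 194.3]
orientation: [-0.392, 3.116, -0.001]
ft_force: [-0.9, 0.6, 1.7]
width: 21.5
grasp_force: 30.0
```

>>> {"method": "servo_tool", "body": {
  "plan": [
    [[1,0.1,0.025,-0.015,0,0,0],[1,0.14,0.036,-0.01,0,0,0],[1,0.14,0.036,0,0,0,0],[1,0.14,0.036,0,0,0,0]]
  ]
}}

```text
t: 8.77
ee_pos: [518.6, -135.3, 193.2]
orientation: [0.392, -3.116, 0.0]
ft_force: [-5.4, -1.2, 6.2]
width: 22.0
grasp_force: 30.0
```

>>> {"method": "servo_tool", "body": {
  "plan": [
    [[1,0.14,0.036,0,0,0,0],[1,0.14,0.036,0,0,0,0],[1,0.14,0.036,0,0,0,0],[1,0.14,0.036,0,0,0,0]]
  ]
}}

```text
t: 9.1
ee_pos: [540.9, -129.5, 193.2]
orientation: [0.392, -3.115, 0.0]
ft_force: [-4.6, -1.8, 6.4]
width: 21.6
grasp_force: 30.0
```

>>> {"method": "servo_tool", "body": {
  "plan": [
    [[1,0.14,0.036,0,0,0,0],[1,0.14,0.036,0.005,0,0,0],[1,0.14,0.036,0,0,0,0]]
  ]
}}

```text
t: 9.35
ee_pos: [557.7, -125.2, 193.4]
orientation: [0.392, -3.115, 0.0]
ft_force: [-4.5, -1.4, 6.7]
width: 21.8
grasp_force: 30.0
```

>>> {"method": "servo_tool", "body": {
  "plan": [
    [[1,0.14,0.036,0,0,0,0],[1,0.14,0.036,0,0,0,0],[1,0.1,0.025,0,0,0,0]]
  ]
}}

```text
t: 9.6
ee_pos: [573.0, -121.2, 193.3]
orientation: [0.393, -3.115, 0.0]
ft_force: [-4.5, -1.4, 5.1]
width: 21.8
grasp_force: 30.0
```

>>> {"method": "servo_tool", "body": {
  "plan": [
    [[1,0.03,0.008,0.2,0,0,0],[1,0,0,0.3,0,0,0],[1,0,0,0,0,0,0],[1,-0.3,-0.08,0,0,0,0],[1,-0.7,-0.18,0,0,0,0]]
  ]
}}

```text
t: 10.02
ee_pos: [537.0, -131.2, 214.1]
orientation: [-0.393, 3.112, -0.003]
ft_force: [0.2, -0.2, -2.6]
width: 21.9
grasp_force: 30.0
```

>>> {"method": "servo_tool", "body": {
  "plan": [
    [[1,-0.61,-0.15,0,0,0,0],[1,-0.3,-0.08,0,0,0,0],[1,0,0,-0.2,0,0,0],[1,0,0,-0.2,0,0,0],[1,0,0,0,0,0,0]]
  ]
}}

```text
t: 10.43
ee_pos: [498.4, -140.4, 195.9]
orientation: [0.392, -3.117, -0.0]
ft_force: [-0.3, 0.5, -2.8]
width: 21.9
grasp_force: 30.0
```

>>> {"method": "servo_tool", "body": {
  "plan": [
    [[1,0,0,-0.03,0,0,0],[1,0,0,-0.03,0,0,0],[1,0,0,-0.02,0,0,0],[1,0,0,0,0,0,0],[1,0,0,0,0,0,0]]
  ]
}}

```text
t: 10.85
ee_pos: [498.7, -140.4, 194.3]
orientation: [-0.392, 3.116, -0.001]
ft_force: [0.0, 1.6, 1.9]
width: 22.0
grasp_force: 30.0
```

>>> {"method": "servo_tool", "body": {
  "plan": [
    [[1,0.1,0.025,-0.015,0,0,0],[1,0.14,0.036,-0.01,0,0,0],[1,0.14,0.036,0,0,0,0],[1,0.14,0.036,0,0,0,0]]
  ]
}}

```text
t: 11.18
ee_pos: [518.4, -135.2, 193.2]
orientation: [0.392, -3.115, 0.0]
ft_force: [-5.5, -1.5, 7.0]
width: 21.9
grasp_force: 30.0
```

>>> {"method": "servo_tool", "body": {
  "plan": [
    [[1,0.14,0.036,0,0,0,0],[1,0.14,0.036,0,0,0,0],[1,0.14,0.036,0,0,0,0],[1,0.14,0.036,0,0,0,0]]
  ]
}}

```text
t: 11.52
ee_pos: [540.7, -129.4, 193.2]
orientation: [0.392, -3.115, -0.0]
ft_force: [-5.3, -1.7, 7.3]
width: 22.0
grasp_force: 30.0
```

>>> {"method": "servo_tool", "body": {
  "plan": [
    [[1,0.14,0.036,0,0,0,0],[1,0.14,0.036,0.005,0,0,0],[1,0.14,0.036,0,0,0,0]]
  ]
}}

```text
t: 11.77
ee_pos: [557.5, -125.1, 193.3]
orientation: [0.392, -3.115, 0.0]
ft_force: [-5.5, -1.1, 6.1]
width: 22.1
grasp_force: 30.0
```

>>> {"method": "servo_tool", "body": {
  "plan": [
    [[1,0.14,0.036,0,0,0,0],[1,0.14,0.036,0,0,0,0],[1,0.1,0.025,0,0,0,0]]
  ]
}}

```text
t: 12.02
ee_pos: [572.9, -121.2, 193.2]
orientation: [0.392, -3.115, -0.0]
ft_force: [-5.0, -1.5, 6.0]
width: 21.8
grasp_force: 30.0
```

>>> {"method": "servo_tool", "body": {
  "plan": [
    [[1,0.03,0.008,0.2,0,0,0],[1,0,0,0.3,0,0,0],[1,0,0,0.3,0,0,0],[1,0,0,0,0,0,0],[1,0,0,0,0,0,0]]
  ]
}}

```text
t: 12.43
ee_pos: [574.9, -121.0, 226.4]
orientation: [-0.392, 3.115, -0.001]
ft_force: [-0.2, -0.5, -2.9]
width: 21.9
grasp_force: 30.0
```

>>> {"method": "servo_tool", "body": {
  "plan": [
    [[1,0,0,0,0,0,0],[1,0,0,0,0,0,0],[1,0,0,0,0,0,0]]
  ]
}}

```text
t: 12.68
ee_pos: [574.0, -120.8, 224.6]
orientation: [0.392, -3.116, -0.001]
ft_force: [-0.1, 0.4, -4.1]
width: 21.7
grasp_force: 30.0
```

>>> {"method": "servo_tool", "body": {
  "plan": [
    [[1,-0.02,0.5,0,0,0,-0.2],[1,-0.04,0.9,0,0,0,-0.2],[1,-0.04,0.9,0,0,0,-0.2],[1,-0.04,0.9,0,0,0,-0.2],[1,-0.04,0.9,0,0,0,-0.14]]
  ]
}}

```text
t: 13.1
ee_pos: [566.7, 44.5, 224.7]
orientation: [0.261, -3.13, -0.0]
ft_force: [1.0, 0.2, -3.8]
width: 21.7
grasp_force: 30.0
```

>>> {"method": "servo_tool", "body": {
  "plan": [
    [[1,-0.03,0.9,0,0,0,0],[1,-0.02,0.9,0,0,0,0],[1,0,0.6,0,0,0,0],[1,0,0,0,0,0,0],[1,0,0,0,0,0,0]]
  ]
}}

```text
t: 13.52
ee_pos: [564.8, 140.3, 224.6]
orientation: [0.268, -3.129, 0.001]
ft_force: [0.4, -0.9, -3.1]
width: 21.7
grasp_force: 30.0
```

Run:
```python
from h import *
o=readout.get_obs();print(o['t'],o['ee_pos'],o['orientation'],o['ft_force'])
im=vision.get_image("wrist");cv2.imwrite("pics/w5.png",im[:,:,::-1])
```

```text
13.5167 [564.78956532 140.29942497 224.61527109] [ 2.68270654e-01 -3.12936650e+00  5.03143397e-04] [ 0.38840571 -0.93912209 -3.06016882]
```

View pics/w5.png

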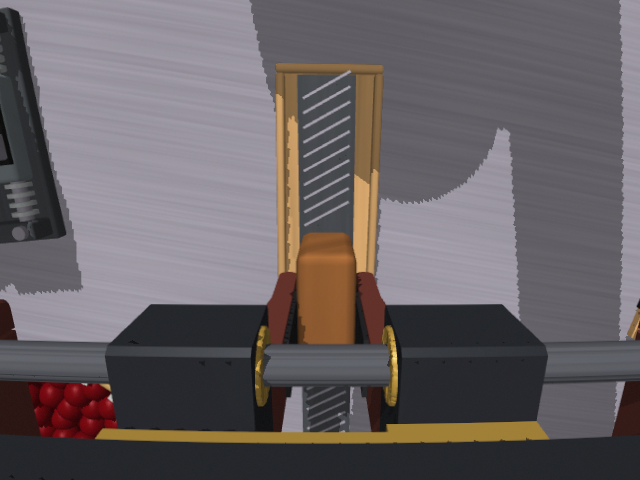

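The file is aligned over the tray and hasn't shifted in the grip (end at row 76, as before). Lowering.

>>> {"method": "servo_tool", "body": {
  "plan": [
    [[1,0,0,-0.7,0,0,0],[1,0,0,-0.8,0,0,0],[1,0,0,-0.8,0,0,0],[1,0,0,-0.4,0,0,0],[1,0,0,0,0,0,0]]
  ]
}}

```text
t: 13.98
ee_pos: [562.8, 137.0, 113.2]
orientation: [0.26, -3.123, 0.002]
ft_force: [0.4, -0.6, -2.8]
width: 22.0
grasp_force: 30.0
```

>>> {"method": "servo_tool", "body": {
  "plan": [
    [[1,0,0,-0.15,0,0,0],[1,0,0,-0.1,0,0,0],[1,0,0,0,0,0,0],[1,0,0,0,0,0,0]]
  ]
}}

```text
t: 14.32
ee_pos: [565.8, 139.0, 108.1]
orientation: [-0.263, 3.129, 0.0]
ft_force: [-0.6, 0.5, -3.1]
width: 22.1
grasp_force: 30.0
```

>>> {"method": "servo_tool", "body": {
  "plan": [
    [[1,0,0,-0.08,0,0,0],[1,0,0,-0.03,0,0,0],[1,0,0,0,0,0,0],[1,0,0,0,0,0,0]]
  ]
}}

```text
t: 14.65
ee_pos: [565.2, 139.2, 102.9]
orientation: [-0.264, 3.13, 0.0]
ft_force: [0.9, 0.2, -3.2]
width: 21.8
grasp_force: 30.0
```

>>> {"method": "servo_tool", "body": {
  "plan": [
    [[1,0,0,-0.03,0,0,0],[1,0,0,0,0,0,0],[1,0,0,0,0,0,0]]
  ]
}}

```text
t: 14.9
ee_pos: [565.3, 139.3, 101.6]
orientation: [-0.264, 3.13, 0.0]
ft_force: [-0.2, 0.5, -1.5]
width: 22.0
grasp_force: 30.0
```

>>> {"method": "servo_tool", "body": {
  "plan": [
    [[-1,0,0,0,0,0,0],[-1,0,0,0,0,0,0],[-1,0,0,0,0,0,0],[-1,0,0,0,0,0,0],[-1,0,0,0,0,0,0]]
  ]
}}

```text
t: 15.32
ee_pos: [565.2, 139.2, 101.5]
orientation: [-0.264, 3.13, 0.0]
ft_force: [0.2, -0.8, -0.5]
width: 51.6
grasp_force: 0.0
```

>>> {"method": "servo_tool", "body": {
  "plan": [
    [[-1,0,0,0,0,0,0],[-1,0,0,0,0,0,0],[-1,0,0,0.3,0,0,0],[-1,0,0,0.8,0,0,0],[-1,0,0,0.8,0,0,0]]
  ]
}}

```text
t: 15.73
ee_pos: [564.2, 139.0, 177.8]
orientation: [0.264, -3.127, 0.001]
ft_force: [0.5, 0.2, -0.2]
width: 85.1
grasp_force: 0.0
```

>>> {"method": "servo_tool", "body": {
  "plan": [
    [[-1,-0.5,0,0.7,0,0,0],[-1,-0.9,0,0.3,0,0,0],[-1,-0.9,0,0,0,0,0],[-1,-0.2,0,0,0,0,0],[-1,0,0,0,0,0,0]]
  ]
}}

```text
t: 16.15
ee_pos: [462.8, 139.0, 218.3]
orientation: [0.265, -3.13, 0.0]
ft_force: [0.2, -0.8, 0.1]
width: 87.8
grasp_force: 0.0
```

Run:
```python
from h import *
o=readout.get_obs();print(o['t'],o['ee_pos'],o['ft_force'],o['width'])
im=vision.get_image("wrist");cv2.imwrite("pics/w6.png",im[:,:,::-1])
```

```text
16.15 [462.77565037 139.00584603 218.3240112 ] [ 0.18732297 -0.84200482  0.05597863] 87.75989615911307
```

View pics/w6.png

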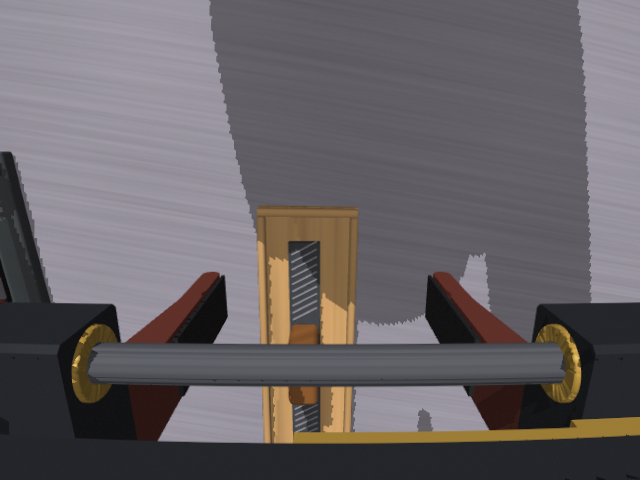

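The file lies flat in the tray, centred sideways (columns 289–320 inside 266–350) and released.

```bash
python3 -c "
from workcell import close_job
print(close_job())"
```

```text
the job is handed in; nothing more can be done
None
```

I made three full forward strokes at about 7–10 N, lifting the file clear for each return, then laid it back flat in its tray, let go and handed the job in at about 16 s; no verdict was returned.

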